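# Push-load a tin into a sloping rack and let go once the sprung stop has chocked it

## Robot

A 6-joint arm with a two-finger parallel gripper is mounted at the origin on a cart in front of the work surface, level with it; the furniture and walls round the work are solid. World frame = base frame: x ahead of the robot, y to its left, z up, the work surface at z = 0. Lengths are in m, angles in rad, forces in N, time in s.
With the tool pointing down it reaches from about 0.35 to 0.775 m from the base axis. Payload 7.3 kg.
Tool frame: the origin (TCP) lies at the very end of the fingers, on their centre line; the grasp point (between the pads) lies 19 mm behind it (bot.grasp_offset is the distance from the TCP to the grasp point, in m); z points along the fingers, y is the line along which they close (so a half turn about z gives the same grasp; the last joint's range is limited). The gripper opens to 92 mm and grips with 3 to 60 N. Pads are 19 mm wide; open, the fingers measure 130 mm over their backs; the gripper's body (75 mm by 190 mm) begins 47 mm behind the grasp point.
Start: joints at [1.015, 0.342, 1.524, -0, 1.275, -0.146], TCP at [0.209, 0.482, 0.227] pointing down, gripper open.
Joint ranges: [-2.53, 2.53], [-0.77, 2.02], [0.04, 2.7], [-1, 4.14], [0.28, 2.66], [-3.11, 3.11]. Speed limits (rad/s): [2.57, 2.57, 3.14, 3.14, 3.14, 3.14].

## Interface

Orientations are given as a unit quaternion [w, x, y, z].
In Python, from bench import readout, optics, job, bot gives the robot as it stands.
- The arm moves only by the tool move_arm, never from a script. Its argument "rows" is a list of rows, each a list of 3 entries, a list of its own where there are three numbers: the closure, from -1 (fully open) to 1 (shut), then the shift along the world's x, y, z in mm, then the turn about the world's z in units of 6 degrees (1.0 is 6 degrees). In form: [[grip, [x, y, z], spin], ...]. A call has 1 to 10 rows; each row shifts and turns the commanded pose from where the row before left it; what a row does not reach is not made up. A row lasts 1/12 s, in which the tool goes at most 41.7 mm and 7.16 degrees, less where a joint would pass 70% of its speed; a pose out of reach is approached as far as the arm can. A call with a gripper value outside its range is refused whole. The fingers move at their own pace and stop on an object; the grip force is fixed at half the most. Time passes only in rows, so rows that do not move let the fingers close. It gives the time, the measured TCP pose, the force, the opening and the grip force at its end, in the units of the state.
- readout.get_state(): the state, without advancing time (a new reading comes with each control period).
- optics.grab_frame(name): name is "side" or "top"; returns a dict with "pixels" (420x560x3 uint8, red, green, blue), "range_z" (420x560 float32, m along the optical axis (not along the pixel's ray), 0 where there is no reading), "fx", "fy", "cx", "cy" (pixels), "eye" and "attitude" of the camera in the world. Camera axes: x right, y up, looking along -z (the intrinsics and any distortion apply to the point x, -y, -z); pixel columns grow to the right and rows downward; lengths in m; the calibration is good to about 2 mm. A picture is of the moment at which its call begins.
- job.finish_job(): hands the job in; it is judged then, once.
The state is a dict: "clock": time; "joint_positions": joint angles; "joint_velocities": joint speeds; "joint_efforts": joint torques, N m; "tool_pos": TCP position; "ee_rot": TCP orientation; "force": force on the tool from outside, world axes, zero at the start; "wrist_torque": the same for the moment, N m; "opening": opening from 0.0 (shut) to 1.0 (fully open); "finger_force": force on a finger pad.
Only numpy, scipy, OpenCV 4.12 (cv2) and the standard library are available. Lean on these libraries where they do the work, as an engineer would, in place of code of your own. Each camera call takes 0.05 s, during which the arm holds its last target. There are 200 camera calls.

## Task

Load the tin that lies on the worktop into the sloping tin rack as the next in the row: lay it on its side at the low front mouth and push it up the lane, over the red sprung stop, so that it presses the stop down and rolls the two waiting tins back. Keep hold of it until the stop has sprung fully back up behind it, then let go, so that all three tins lie in a row resting on the stop. Spill none of the tins and leave the other things alone.

Things in the scene. Friction and masses are not known exactly. Their poses are not given: they have to be found in the camera images.
- lane: Sheet-steel lane of the fixed tin rack, on dark wire legs. x runs UP the lane (8 deg above level, away from the open mouth), y across it, z square to the deck. Origin: on the deck's upper face, lane centreline, below the tip of the raised stop, 52 mm above the worktop. Side beads 8 mm high, 66 mm apart inside (4 mm play at each tin end); nothing stands higher beside or over the tins.
- lane_mouth (a point): Middle of the lane's open front edge, on the deck, at lane x = -74 mm: the low end where tins go in. No lip there, and the side beads flare a little wider.
- lane_end (a point): Foot of the dark wire hoop (42 mm high) that closes the high rear end, on the deck at lane x = +236 mm. There is room for three tins behind the stop and 43 mm to spare.
- stop (a joint): Sprung red stop, a tongue 28 mm wide in the middle of the deck. 0 rad = fully up (rest), grows as pressed down; 0.43 = flush with the deck, limit 0.5. Hinged below the deck at lane x = -35 mm, it rises from deck level at x = -19 mm to its tip at x = 0. A tin pushed up the lane presses it down (about 2 N when flush); it snaps up again once the tin's centre is past lane x = about 30 mm.
- stop_tip (a point): Top middle of the red stop's tip when fully up, 16 mm above the deck at lane x = 0 (fixed to the lane; does not move with the stop). A tin that rolls back down comes to rest on the tip with its centre at lane x = 27 mm.
- tin_c: The tin to load: small steel food tin with yellow label and green stripe, 66 mm diameter, 58 mm long, about 0.2 kg, lying on its side on the worktop and free to roll. Origin at its centre; its own y axis is its long axis (end to end), x and z turn as it rolls. Can be gripped by its two flat ends from above.
- tin_a: Front tin waiting in the lane, like tin_c, same axes; at the start it rests on the stop with its centre at lane x = 27 mm and z = 33 mm. Free to roll up the lane.
- tin_b: Second tin waiting in the lane, like the others, resting on tin_a: centre at lane x = 93 mm, z = 33 mm at the start. Free to roll up the lane.
- kitchen_timer: Bystander: round red and white kitchen timer, 60 mm wide, 48 mm high, standing loose on the worktop; origin at the centre of its underside.
- teaspoon: Bystander: small steel teaspoon, 132 mm long, 28 mm wide, 11 mm high, lying loose on the worktop to the left of the rack; origin at the centre of its underside.
- peeler: Bystander: vegetable peeler with black handle, 170 mm long, 25 mm wide, 18 mm high, lying loose on the worktop to the right of the rack; origin at the centre of its underside.
Not all that is in view belongs to the job. Leave any blue look-alike of the tin_c alone.

How it is judged:
On the way, in this order (a step that is already met when the one before it is completed fails the run):
1. the tin, held, presses the red stop down (past 0.25 rad) on its way up the lane (value of joint stop above 0.25 rad and contact force between tin_c and stop above 0.2 N and contact force between the fingers and tin_c above 0.3 N).
2. the stop is back up (within 0.05 rad) behind the tin while the tin is still held (value of joint stop below 0.05 rad and x of tin_c in the frame of lane above 0.02 m and z of tin_c in the frame of lane below 0.045 m and contact force between the fingers and tin_c above 0.3 N), for 0.1 s.
At the end, for the whole second after the job is handed in: Stop fully up (within 0.05 rad). The loaded tin rests on it, centre 18 to 40 mm up the lane, within 10 mm of the centreline and 0.15 rad of square; the other two behind it at 82 to 108 and 146 to 176 mm; all at rest on the deck (centres 28 to 38 mm above it) (value of joint stop below 0.05 rad and x of tin_c in the frame of lane between 0.018 and 0.04 m and y of tin_c in the frame of lane between -0.01 and 0.01 m and z of tin_c in the frame of lane between 0.028 and 0.038 m and angle between the y axis of tin_c and the y axis of lane, either way round below 0.15 rad and x of tin_a in the frame of lane between 0.082 and 0.108 m and z of tin_a in the frame of lane between 0.028 and 0.038 m and x of tin_b in the frame of lane between 0.146 and 0.176 m and z of tin_b in the frame of lane between 0.028 and 0.038 m and linear speed of each of tin_c, tin_a, tin_b below 0.02 m/s); the robot touches nothing.
It fails at once if a waiting tin spills out of the lane (x of any of tin_a, tin_b in the frame of lane below 0.005 m or height (world z) of any of tin_a, tin_b below 0.06 m).
It fails at once if the timer, the teaspoon or the peeler is pushed more than 30 mm or the timer knocked over (distance of any of kitchen_timer, teaspoon, peeler from where it was at the start of the episode above 0.03 m or angle between kitchen_timer's own z axis and vertical above 0.5 rad).
It also fails if it takes over 45 s, if anything falls off the work surface, if the arm or the gripper's body presses on something with over 40 N, if the wrist force passes 120 N, or if a joint passes its speed limit or range.

## Working session

There is one attempt and no reset: what is moved stays moved. The work goes in short steps, Python scripts to look and compute and a tool call to move; the robot and the scene stay as the last step left them, time stands still between calls to the robot, and variables do not carry over. Pictures are saved under pics/ and viewed, at most 10 in all, crops included, and the job is handed in when it is done.

Besides the shell and the picture viewer there is one more tool, called after "Call:" as a command line: name --argument value ..., lists and objects as JSON in quotes. move_arm: Moves the arm, as the interface text tells. Its arguments: {"type":"object","properties":{"rows":{"type":"array"}},"required":["rows"]}

```bash
mkdir -p pics; cat > h.py <<'E'
import numpy as np, cv2
from scipy.spatial.transform import Rotation as R
from bench import readout, optics, job, bot
def grab(n):
    f=optics.grab_frame(n); q=f["attitude"]
    q=np.array(q)
    f["R"]=R.from_quat([q[1],q[2],q[3],q[0]]).as_matrix() if q.shape==(4,) else q
    return f
def pts(f):
    z=f["range_z"]; v,u=np.mgrid[:z.shape[0],:z.shape[1]]
    c=np.stack([(u-f["cx"])/f["fx"]*z,-(v-f["cy"])/f["fy"]*z,-z],-1)
    return c@f["R"].T+np.array(f["eye"])
def save(f,n,crop=None,s=1):
    im=f["pixels"][...,::-1]
    if crop: a,b,c,d=crop; im=im[b:d,a:c]
    cv2.imwrite("pics/"+n,cv2.resize(im,None,fx=s,fy=s))
E
python3 - <<'E'
from h import *
for n in("top","side"):
    f=grab(n); save(f,n+"0.png"); print({k:f[k] for k in f if k not in("pixels","range_z")})
    np.savez("/tmp/"+n,p=pts(f),im=f["pixels"])
print(readout.get_state())
E
```

```text
{'fx': 428.09105786704305, 'fy': 428.09105786704305, 'cx': 286.2066397807488, 'cy': 209.3931980980397, 'eye': array([ 0.44512668, -0.01304923,  1.05541253]), 'attitude': array([-0.69516945, -0.07031929,  0.05975847,  0.712898  ]), 'R': array([[-0.02358927,  0.98276547, -0.18334549],
       [-0.99957417, -0.02633672, -0.01256426],
       [-0.01717644,  0.18297104,  0.98296824]])}
{'fx': 474.96407587010737, 'fy': 474.96407587010737, 'cx': 275.8523927865082, 'cy': 212.48395019241028, 'eye': array([0.58842692, 1.00805586, 0.63581942]), 'attitude': array([-0.01970997, -0.00972407,  0.50822155,  0.86094588]), 'R': array([[-0.99903392,  0.02405447, -0.03677787],
       [-0.0438224 , -0.48264474,  0.87471918],
       [ 0.00329026,  0.87548583,  0.48323259]])}
{'clock': 0.1, 'joint_positions': array([ 1.01504801e+00,  3.42648457e-01,  1.52494050e+00, -2.31841816e-05,
        1.27540951e+00, -1.46036015e-01]), 'joint_velocities': array([ 0.00110126, -0.00260841, -0.00198502, -0.00033598,  0.00023848,
        0.0004887 ]), 'joint_efforts': array([ 1.52310378e-03, -4.32004273e+01, -2.44692600e+01,  7.18910107e-02,
        5.26628271e-02, -5.62435287e-05]), 'tool_pos': array([0.20893412, 0.48122393, 0.22611021]), 'ee_rot': array([-2.31202370e-04,  2.03422959e-01,  9.79090703e-01, -6.63888003e-04]), 'force': array([ 0.67582159, -0.49961664,  0.51043856]), 'wrist_torque': array([0.04522312, 0.0024888 , 0.02333281]), 'finger_force': 0.0, 'opening': 0.998837150803144}
```

View pics/top0.png

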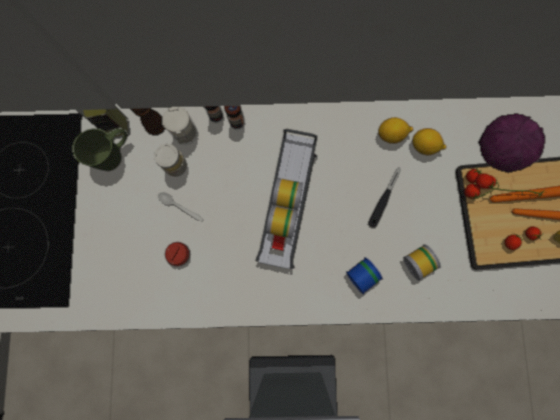

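View pics/side0.png

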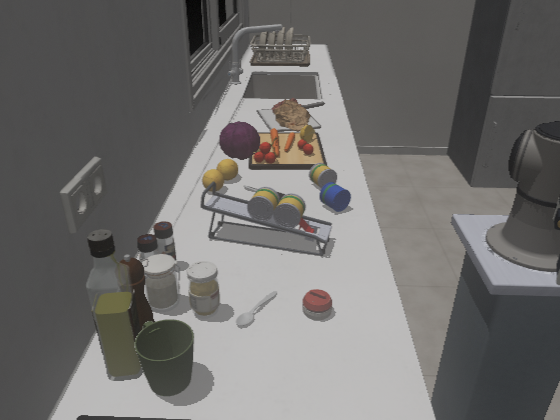

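The top view shows the lane from its mouth at (275,265) to its rear at (298,133), with the red stop at (279,242) and the waiting tins at (283,221) and (288,193). These could be mistaken for tin_c:
- yellow/green tin at (421,262)
- blue look-alike at (364,275)
- lemons at (394,130) and (428,141)
- the two waiting tins

I choose (421,262), which is yellow with a green stripe and lies on the worktop. I'll check it in a crop while measuring.

```bash
python3 - <<'E'
from h import *
d=np.load("/tmp/top.npz"); p=d["p"]; im=d["im"]
cv2.imwrite("pics/crop1.png",cv2.resize(im[120:300,250:450,::-1],None,fx=3,fy=3,interpolation=cv2.INTER_CUBIC))
print("table z",np.median(p[280:300,180:250,2]))
def region(c,r,w,zmin,zmax):
    q=p[r-w:r+w,c-w:c+w].reshape(-1,3); return q[(q[:,2]>zmin)&(q[:,2]<zmax)]
def rect(q,n):
    (c,s,a)=cv2.minAreaRect((q[:,:2]*1000).astype(np.float32)); print(n,np.round(c,1),np.round(s,1),round(a,1),"zmax",np.percentile(q[:,2],98),len(q))
rect(region(421,262,27,.035,.1),"tin_c"); rect(region(364,275,27,.035,.1),"blue")
hsv=cv2.cvtColor(im,cv2.COLOR_RGB2HSV)
# red stop
m=((hsv[...,0]<8)|(hsv[...,0]>172))&(hsv[...,1]>120)&(hsv[...,2]>60); m[:,:255]=0;m[:,305:]=0;m[:220]=0;m[262:]=0
rect(p[m],"stop")
# rack as a whole: above 0.03
q=p[120:280,250:325].reshape(-1,3); q=q[(q[:,2]>.03)&(q[:,2]<.2)]; rect(q,"rack")
for n,(c,r) in dict(a=(283,221),b=(288,193)).items():
    q=region(c,r,16,.1,.2); rect(q,n); 
# deck pts
q=p[120:280,250:325].reshape(-1,3); q=q[(q[:,2]>.03)&(q[:,2]<.2)]
ax=np.array([p[133,298]-p[263,276]])[0]; print(p[133,298],p[263,276],p[255,270],p[170,292],p[150,296])
d2=np.load("/tmp/side.npz");ps=d2["p"]
q=ps[150:200,300:340].reshape(-1,3);q=q[(q[:,2]>.02)&(q[:,2]<.1)];rect(q,"tin_c side")
E
```

```text
table z -0.00035578688143345083
tin_c [ 501.1 -316.4] [64.9 58.9] 29.5 zmax 0.06617100620515443 736
blue [ 473.3 -179.3] [63.7 58. ] 35.5 zmax 0.06641427723273108 701
stop [553.8  21. ] [26.  28.3] 76.4 zmax 0.0638994467883567 143
rack [651.5  -3.7] [ 90.7 310.3] 76.4 zmax 0.12892747553416897 4633
a [601.8   9.1] [58.  70.4] 77.0 zmax 0.12216312457214491 729
b [655.9  -3.5] [58.4 74.6] 76.9 zmax 0.13081069109321253 732
[ 0.79556468 -0.03230242  0.12489026] [0.50624705 0.02682589 0.0453609 ] [0.52545165 0.04068821 0.04370647] [ 0.72292104 -0.01648941  0.07373536] [ 0.77127378 -0.02731179  0.07644725]
tin_c side [ 507.  -348.7] [ 79.4 417.2] 9.1 zmax 0.06699788072348666 807
```

View pics/crop1.png

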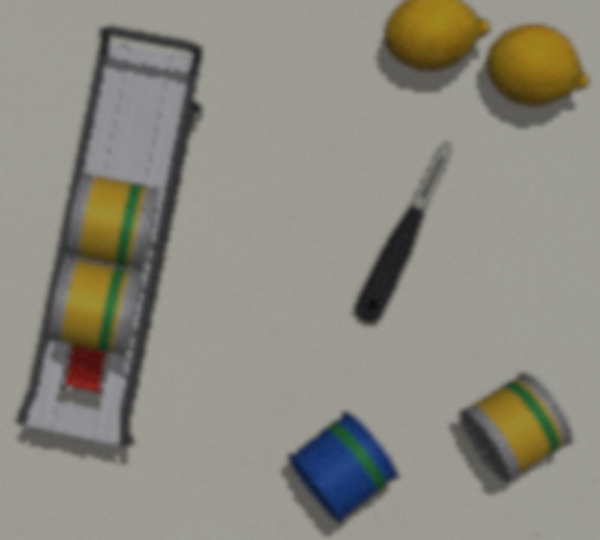

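The crop confirms tin_c at (421,262), which is yellow with a green stripe and clear of the blue tin. Next I'll do one round of cylinder fits for the tin and lane poses.

```bash
cat >> h.py <<'E'
from scipy.optimize import least_squares
def fit(q,c0,yaw0,slope=0.):
    # cylinder R=33mm, half length 29, horizontal axis; returns x,y,z mm, axis yaw deg, end midpoint from extents
    q=q*1000
    def res(v):
        a=np.array([np.cos(v[3]),np.sin(v[3]),0]); d=q-v[:3]; t=d@a
        r=np.linalg.norm(d-np.outer(t,a),axis=1)-33
        return np.where(abs(t)<29,r,r)
    c=np.array(c0,float); yaw=np.radians(yaw0)
    for _ in range(4):
        f=lambda w:res([c[0]-np.sin(yaw)*w[0],c[1]+np.cos(yaw)*w[0],c[2]+w[1],yaw+w[2]/30])
        s=least_squares(f,[0,0,0],loss="soft_l1",f_scale=2)
        c=np.array([c[0]-np.sin(yaw)*s.x[0],c[1]+np.cos(yaw)*s.x[0],c[2]+s.x[1]]); yaw+=s.x[2]/30
        a=np.array([np.cos(yaw),np.sin(yaw),0]); d=q-c; t=d@a
        r=np.linalg.norm(d-np.outer(t,a),axis=1); tt=t[abs(r-33)<2.5]
        c=c+a*np.percentile(tt,[1,99]).mean()
    return np.round(c,1),round(np.degrees(yaw),1),np.round(np.percentile(tt,[1,99]),1),round(float(np.median(abs(r-33))),2)
E
python3 - <<'E'
from h import *
for n in("top","side"):
    p=np.load(f"/tmp/{n}.npz")["p"].reshape(-1,3)
    for k,c,z,y in(("c",(501,-316),.02,-60.5),("a",(596,9),.09,-103),("b",(660,-6),.1,-103)):
        c=np.array(c); q=p[(np.hypot(*(p[:,:2]*1000-c).T)<(36 if k=="c" else 29))&(p[:,2]>z)&(p[:,2]<.14)]
        print(n,k,len(q),fit(q,[*c,33 if k=="c" else 90],y) if len(q)>50 else "")
E
```

```text
top c 733 (array([ 500.7, -316.5,   30.6]), np.float64(-60.9), array([-28.6,  28.6]), 1.24)
top a 525 (array([597.2,   9.8,  86.7]), np.float64(-103.8), array([-26.6,  26.6]), 1.06)
top b 520 (array([660.7,  -5.2,  95.8]), np.float64(-103.4), array([-26.9,  26.9]), 0.95)
side c 380 (array([ 502.5, -319.6,   31.4]), np.float64(-57.2), array([-28.8,  28.8]), 3.11)
side a 351 (array([601. ,   2.4,  88.1]), np.float64(-149.1), array([-24.,  24.]), 3.02)
side b 337 (array([665.9, -11.5,  97.4]), np.float64(-146.1), array([-24.6,  24.6]), 3.1)
```

Call:
move_arm --rows '[[-1,[21,-38,0],-1.1],[-1,[21,-38,0],-1.1],[-1,[21,-38,0],-1.1],[-1,[21,-38,0],-1.1],[-1,[21,-38,0],-1.1],[-1,[21,-38,0],-1.1],[-1,[21,-38,0],-1.1],[-1,[21,-38,0],-1.1],[-1,[21,-38,0],-1.1],[-1,[21,-38,0],-1.1]]'

```text
clock: 0.93
tool_pos: [0.411, 0.1149, 0.2267]
ee_rot: [-0.0, 0.706, 0.708, -0.0]
force: [0.7, 0.5, 0.1]
opening: 1.001
finger_force: 0.0
```

Call:
move_arm --rows '[[-1,[8,-38,0],-1.0],[-1,[8,-38,0],-1.0],[-1,[8,-38,0],-1.0],[-1,[8,-38,0],-1.0],[-1,[8,-38,0],-1.0],[-1,[8,-38,0],-1.0],[-1,[8,-38,0],-1.0],[-1,[8,-38,0],-1.0],[-1,[8,-38,0],-1.0],[-1,[8,-38,0],-1.0]]'

```text
clock: 1.77
tool_pos: [0.4905, -0.265, 0.2263]
ee_rot: [-0.0, 0.965, 0.261, -0.0]
force: [1.7, 0.3, 0.9]
opening: 1.001
finger_force: 0.0
```

Call:
move_arm --rows '[[-1,[2,-20,0],-0.2],[-1,[0,-18,0],0],[-1,[0,0,-35],0],[-1,[0,0,-35],0],[-1,[0,0,-30],0],[-1,[0,0,0],0]]'

```text
clock: 2.27
tool_pos: [0.4893, -0.2988, 0.1203]
ee_rot: [-0.005, 0.967, 0.253, -0.004]
force: [-1.2, 0.1, -0.5]
opening: 1.001
finger_force: 0.0
```

```bash
python3 - <<'E'
from h import *
f=grab("top");g=grab("side")
a=f["pixels"][200:330,340:500];b=g["pixels"][110:240,260:420]
cv2.imwrite("pics/c2.png",cv2.resize(np.hstack([a,b])[...,::-1],None,fx=2.5,fy=2.5))
print(readout.get_state()["tool_pos"])
E
```

```text
[ 0.49241425 -0.3008755   0.12642379]
```

View pics/c2.png

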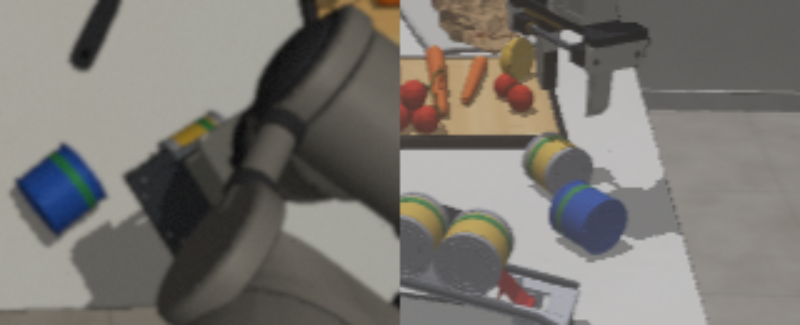

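The picture shows the gripper above tin_c (left half, tin at about (195,130)), aligned with the tin's axis but about 18 mm short. I'll correct that first.

Call:
move_arm --rows '[[-1,[8,-16,0],0],[-1,[0,0,0],0],[-1,[0,0,0],0],[-1,[0,0,0],0]]'

```text
clock: 2.7
tool_pos: [0.5011, -0.3172, 0.1283]
ee_rot: [0.001, 0.967, 0.253, 0.001]
force: [0.2, 0.6, -0.6]
opening: 1.001
finger_force: 0.0
```

Call:
move_arm --rows '[[-1,[0,0,-25],0],[-1,[0,0,-25],0],[-1,[0,0,-25],0],[-1,[0,0,-20],0],[-1,[0,0,-16],0],[-1,[0,0,0],0],[-1,[0,0,0],0]]'

```text
clock: 3.28
tool_pos: [0.5005, -0.3166, 0.016]
ee_rot: [-0.0, 0.967, 0.253, -0.0]
force: [-0.1, -0.1, 0.2]
opening: 0.997
finger_force: 0.0
```

Call:
move_arm --rows '[[1,[0,0,0],0],[1,[0,0,0],0],[1,[0,0,0],0],[1,[0,0,0],0],[1,[0,0,0],0],[1,[0,0,0],0],[1,[0,0,0],0],[1,[0,0,0],0]]'

```text
clock: 3.95
tool_pos: [0.5009, -0.3173, 0.0162]
ee_rot: [0.0, 0.967, 0.253, 0.0]
force: [-1.1, -0.4, 4.0]
opening: 0.63
finger_force: 30.0
```

Call:
move_arm --rows '[[1,[0,0,15],0],[1,[0,0,30],0],[1,[0,0,30],0],[1,[0,0,30],0],[1,[0,0,15],0],[1,[0,15,0],-0.3],[1,[0,30,0],-0.8],[1,[0,30,0],-0.8],[1,[0,30,0],-0.8],[1,[0,30,0],-0.8]]'

```text
clock: 4.78
tool_pos: [0.4999, -0.1807, 0.1351]
ee_rot: [-0.0, 0.998, 0.07, -0.001]
force: [1.2, 1.1, -1.2]
opening: 0.631
finger_force: 30.0
```

Call:
move_arm --rows '[[1,[0,30,0],-0.8],[1,[0,30,0],-0.8],[1,[0,30,0],-0.8],[1,[0,30,0],-0.8],[1,[0,30,0],-0.4],[1,[0,30,0],0],[1,[4,20,0],0],[1,[0,10,0],0],[1,[0,0,0],0],[1,[0,0,0],0]]'

```text
clock: 5.62
tool_pos: [0.5044, 0.0276, 0.1354]
ee_rot: [0.0, 0.993, -0.115, -0.0]
force: [-0.3, 0.4, -3.1]
opening: 0.629
finger_force: 30.0
```

Call:
move_arm --rows '[[1,[1,4,-15],0],[1,[0,0,-20],0],[1,[0,0,0],0],[1,[0,0,0],0]]'

```text
clock: 5.95
tool_pos: [0.5049, 0.0306, 0.1001]
ee_rot: [0.0, 0.993, -0.116, -0.001]
force: [1.1, -0.2, -2.2]
opening: 0.626
finger_force: 30.0
```

```bash
python3 - <<'E'
from h import *
f=grab("top");g=grab("side")
a=f["pixels"][120:290,220:350];b=g["pixels"][130:300,190:380]
cv2.imwrite("pics/c3.png",cv2.resize(np.hstack([a,b])[...,::-1],None,fx=2.4,fy=2.4))
print(readout.get_state()["tool_pos"])
p=pts(g).reshape(-1,3); im=g["pixels"].reshape(-1,3)
# left end face of held tin seen from side camera: z between 60 and 150, x<540
O=np.array([575.6,15.,52]);c,s=np.cos(np.radians(13.3)),np.sin(np.radians(13.3))
w=p*1000-O; u=w[:,0]*c-w[:,1]*s; v=w[:,0]*s+w[:,1]*c
m=(u>-100)&(u<-45)&(abs(v)<60)&(w[:,2]>15)&(w[:,2]<90)
print(m.sum(),np.percentile(u[m],[2,50,98]),np.percentile(v[m],[2,50,90,98]),np.percentile(w[m,2],[2,98]))
E
```

```text
[0.50621149 0.03090052 0.10148144]
432 [-99.07097097 -76.22622204 -46.24815239] [-11.90669409  26.01417003  44.56484838  46.22031132] [35.7991152  87.12562834]
```

View pics/c3.png

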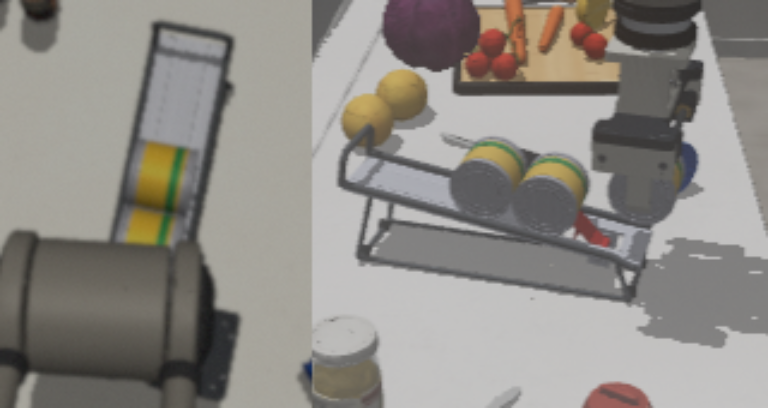

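Call:
move_arm --rows '[[1,[3,0,-15],0],[1,[3,0,-15],0],[1,[0,0,-8],0],[1,[0,0,0],0],[1,[0,0,0],0]]'

```text
clock: 6.47
tool_pos: [0.5118, 0.0317, 0.0632]
ee_rot: [0.0, 0.993, -0.116, -0.0]
force: [-0.4, -0.5, -2.9]
opening: 0.63
finger_force: 30.0
```

Call:
move_arm --rows '[[1,[4,-1,0],0],[1,[4,-1,0],0],[1,[4,-1,0.5],0],[1,[4,-1,0.5],0],[1,[4,-1,0.5],0],[1,[4,-1,0.5],0],[1,[4,-1,0.5],0],[1,[0,0,0],0]]'

```text
clock: 7.13
tool_pos: [0.5407, 0.0246, 0.0654]
ee_rot: [0.0, 0.993, -0.116, 0.0]
force: [0.7, -0.2, -2.0]
opening: 0.632
finger_force: 30.0
```

Call:
move_arm --rows '[[1,[4,-1,0.5],0],[1,[4,-1,0.5],0],[1,[4,-1,0.5],0],[1,[4,-1,0.5],0],[1,[4,-1,0.5],0],[1,[3,-0.7,0.5],0],[1,[3,-0.7,0.5],0],[1,[3,-0.7,0.5],0],[1,[3,-0.7,0.5],0],[1,[0,0,0],0]]'

```text
clock: 7.97
tool_pos: [0.5729, 0.0168, 0.0701]
ee_rot: [0.0, 0.993, -0.116, 0.001]
force: [-0.3, 0.2, -0.3]
opening: 0.635
finger_force: 30.0
```

Call:
move_arm --rows '[[1,[3,-0.8,0.3],0],[1,[3,-0.8,0.3],0],[1,[3,-0.8,0.3],0],[1,[3,-0.8,0.3],0],[1,[3,-0.8,0.3],0],[1,[3,-0.8,0.4],0],[1,[3,-0.8,0.4],0],[1,[3,-0.8,0.4],0],[1,[3,-0.8,0.4],0],[1,[0,0,0],0]]'

```text
clock: 8.8
tool_pos: [0.5993, 0.0096, 0.0727]
ee_rot: [0.0, 0.993, -0.116, 0.0]
force: [-1.5, 0.4, -1.9]
opening: 0.634
finger_force: 30.0
```

Call:
move_arm --rows '[[1,[3,-0.7,0.4],0],[1,[3,-0.7,0.4],0],[1,[0,0,0],0],[1,[0,0,0],0],[1,[0,0,0],0]]'

```text
clock: 9.22
tool_pos: [0.6046, 0.0085, 0.0735]
ee_rot: [0.0, 0.993, -0.116, -0.0]
force: [-0.1, 0.2, -2.7]
opening: 0.634
finger_force: 30.0
```

```bash
python3 - <<'E'
from h import *
g=grab("side")
cv2.imwrite("pics/c4.png",cv2.resize(g["pixels"][170:270,190:350,::-1],None,fx=4.5,fy=4.5,interpolation=cv2.INTER_CUBIC))
t=readout.get_state()["tool_pos"]*1000
w=t-[575.6,15,52]; u=w[0]*.973-w[1]*.23; print(t,"lane x",(u+4.6)/.99,"v",w[0]*.23+w[1]*.973)
E
```

```text
[604.59616105   8.50887003  73.59336375] lane x 34.65275211198485 v 0.35324758148898905
```

View pics/c4.png

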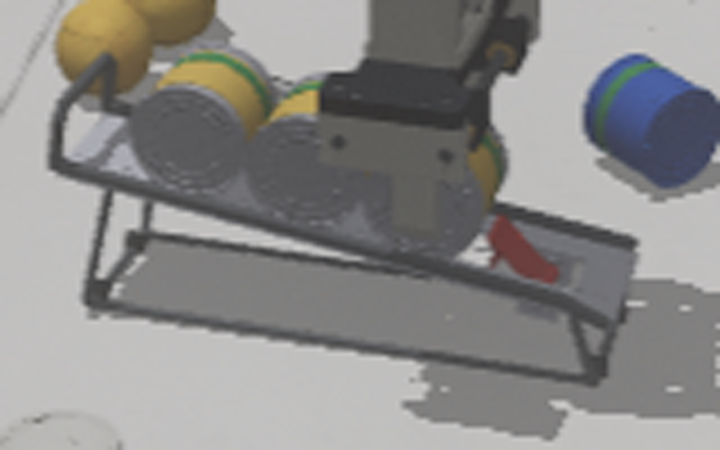

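The side view shows the red stop fully up at (510,250), behind the held tin at about (430,210), with the three tins in a row. I'll ease the tin back toward the stop and release it.

Call:
move_arm --rows '[[1,[-1,0.2,-0.4],0],[1,[-1,0.3,-0.4],0],[1,[-1,0.2,-0.4],0],[1,[-1,0.3,-0.2],0],[1,[0,0,0],0],[1,[0,0,0],0],[-1,[0,0,0],0],[-1,[0,0,0],0],[-1,[0,0,0],0],[-1,[0,0,0],0]]'

```text
clock: 10.1
tool_pos: [0.6011, 0.0094, 0.0726]
ee_rot: [0.0, 0.993, -0.116, 0.0]
force: [0.5, 0.2, -0.1]
opening: 0.869
finger_force: 0.0
```

Call:
move_arm --rows '[[-1,[0,0,0],0],[-1,[0,0,0],0],[-1,[0,0,0],0],[-1,[0,0,0],0],[-1,[0,0,0],0]]'

```text
clock: 10.52
tool_pos: [0.6007, 0.0095, 0.0722]
ee_rot: [0.0, 0.993, -0.116, -0.0]
force: [0.0, 1.3, 0.9]
opening: 1.0
finger_force: 0.0
```

Call:
move_arm --rows '[[-1,[0,0,10],0],[-1,[0,0,20],0],[-1,[0,0,30],0],[-1,[0,0,30],0],[-1,[0,0,30],0],[-1,[-20,0,10],0],[-1,[-35,0,0],0],[-1,[-35,0,0],0],[-1,[-35,0,0],0],[-1,[-10,0,0],0]]'

```text
clock: 11.35
tool_pos: [0.461, 0.01, 0.2028]
ee_rot: [0.0, 0.993, -0.115, -0.001]
force: [0.5, 0.2, -0.0]
opening: 1.001
finger_force: 0.0
```

```bash
python3 - <<'E'
from h import *
g=grab("side");f=grab("top")
a=cv2.resize(g["pixels"][170:270,190:350],None,fx=3,fy=3); b=cv2.resize(f["pixels"][120:290,240:340],(176,300))
cv2.imwrite("pics/c5.png",np.hstack([a,b])[...,::-1])
p=pts(f).reshape(-1,3)
for k,c,z in(("c",(596,9),85),("a",(660,-6),90),("b",(724,-21),100)):
    q=p[(np.hypot(*(p[:,:2]*1000-np.array(c)).T)<29)&(p[:,2]*1000>z)&(p[:,2]<.15)]
    if len(q)>50:
        r=fit(q,[*c,z],-103); w=r[0]-[575.6,15,52]; print(k,len(q),r,"x",(w[0]*.973-w[1]*.23+4.6)/.99,"v",w[0]*.23+w[1]*.973)
print(readout.get_state()["tool_pos"])
E
```

```text
c 517 (array([596.9,  10. ,  86.7]), np.float64(-104.5), array([-25.8,  25.8]), 1.01) x 26.742323232323187 v 0.03399999999998915
a 516 (array([660.6,  -5.5,  95.9]), np.float64(-103.6), array([-26.4,  26.4]), 1.02) x 92.94949494949495 v -0.39649999999999963
b 507 (array([724. , -20.4, 105.1]), np.float64(-104.7), array([-26.8,  26.8]), 1.15) x 158.7224242424242 v -0.31219999999999715
[0.46417388 0.00961785 0.20350131]
```

View pics/c5.png

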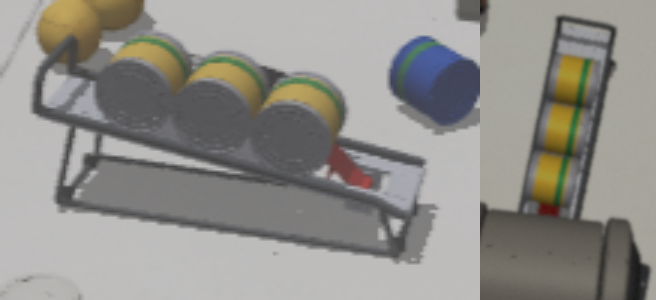

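The picture shows three tins resting in a row on the raised red stop at (345,168). Their measured lane x positions are 26.7, 92.9 and 158.7 mm.

```bash
python3 -c "
from bench import job; print(job.finish_job())"
```

```text
the job is handed in; nothing more can be done
None
```

The tin is loaded and the job handed in: in the last camera check all three tins sat in a row on the raised stop, at lane x of about 27, 93 and 159 mm, and the gripper was clear; the hand-in returned no verdict.

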